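Take the saucepan off the boil

ROBOT

A 6-joint arm with a two-finger parallel gripper is mounted at the origin on a cart in front of the work surface, level with it; the furniture and walls round the work are solid. World frame = base frame: x ahead of the robot, y to its left, z up, the work surface at z = 0. Lengths are in m, angles in rad, forces in N, time in s.
With the tool pointing down it reaches from about 0.35 to 0.725 m from the base axis. Payload 4.3 kg.
Tool frame: the origin (TCP) lies on the centre line of the jaws, within the pads' length; the fingertips stand 25 mm ahead of it and the grasp point (between the pads) lies 6 mm ahead of it; z points along the fingers, y is the line along which they close (so a half turn about z gives the same grasp; the last joint's range is limited). The gripper opens to 85 mm and grips with 20 to 120 N. Pads are 22 mm wide; open, the fingers measure 114 mm over their backs; the gripper's body (76 mm by 85 mm) begins 54 mm behind the grasp point. The pads swing forward as they close: fully open they stand 13 mm farther back than shut.
Start: joints at [1.027, 0.377, 0.081, 1.274, 0, 1.46], TCP at [0.242, 0.522, 0.256] pointing down, gripper open.
Joint ranges: [-2.72, 2.72], [-0.84, 1.66], [-1.02, 1.22], [-1.77, 2.12], [-1.37, 1.28], [-3.14, 3.14]. Speed limits (rad/s): [2.57, 2.57, 3.14, 3.14, 3.14, 3.14].

INTERFACE

Orientations are given as a unit quaternion [x, y, z, w].
In Python, from workcell import bot gives the robot as it stands.
- The arm moves only by the shell command python3 -m jog 'ROWS' [FORCE]. ROWS is a JSON object of lists of equal length, an entry for each row: "slide": the shift along the tool's x, y, z in cm, a list of three; "delta_rot": the turn, a rotation vector about the tool's x, y, z in rad, a list of three; "claw": the closure, from -1 (fully open) to 1 (shut). A call has 1 to 8 rows; each row is the pose to reach, as a shift and turn from the pose commanded when the call began, along the tool's axes at that moment; what a row does not reach only later rows make up. A row lasts 1/12 s, in which the tool goes at most 41.7 mm and 7.16 degrees, less where a joint would pass 70% of its speed; a pose out of reach is approached as far as the arm can. A call with a gripper value outside its range is refused whole. The fingers move at their own pace and stop on an object; FORCE is the grip in N (left out, the last holds). Time passes only in rows, so rows that repeat a pose let the fingers close. It gives the time, the measured TCP pose, the force, the opening and the grip force at its end, in the units of the state.
- bot.observe(): the state, without advancing time (a new reading comes with each control period).
- bot.grab_frame(name): name is "scene" or "top"; returns (picture, depth): 480x640x3 uint8, red, green, blue; 480x640 float32, m along the optical axis (not along the pixel's ray), 0 where there is no reading.
- bot.camera_model(name): a dict with "vfov" (degrees; the focal length in pixels is half the picture's height over the tangent of half this angle, whatever the lens; pixels are square), "cx", "cy" (the principal point, pixels), "xyz" and "rotation" of the camera in the world. Camera axes: x right, y down, z forward; pixel columns grow to the right and rows downward; lengths in m; the calibration is good to about 2 mm. A picture is of the moment at which its call begins. camera_model takes no time and is no camera call.
- bot.finish_job(): hands the job in; it is judged then, once.
Trained networks look in the newest picture that a camera, given by its name, has taken for a name from the list of things; names that differ only in an ending like _2 or _b are one class to them, and where a whole thing is asked for, a point or a joint stands for the part that bears it (a point fixed in the world has none). Each returns a list of dicts, best first, with "conf" (0 to 1); they miss things now and then, are a little off and sometimes report something else, mostly with a low value. They report only what shows in the picture. A call takes as long as a camera call.
- bot.look_for(camera, thing): "extent" ([left, top, width, height] in pixels, round what is visible of it).
- bot.regions_of(camera, thing): "mask" (480x640 bool, what is visible of it) and "extent" ([left, top, width, height] in pixels, round what is visible of it).
- bot.mark_of(camera, thing): "uv" ([column, row] in pixels: a listed point, or the origin of a listed thing).
The state is a dict: "clock": time; "qpos": joint angles; "qvel": joint speeds; "joint_efforts": joint torques, N m; "position": TCP position; "ee_rot": TCP orientation; "force": force on the tool from outside, world axes, zero at the start; "moment": the same for the moment, N m; "width": finger opening in m; "grip_force": force on a finger pad.
Only numpy, scipy, OpenCV 4.12 (cv2) and the standard library are available. Lean on these libraries where they do the work, as an engineer would, in place of code of your own. Each camera call takes 0.05 s, during which the arm holds its last target. There are 200 camera calls.

TASK

The saucepan on the left of the hob has come to the boil and is full: without lifting or tipping it, slide it gently across the glass onto the middle of the keep-warm zone (orange ring, right), its lid staying on. Its long handle sticks out to the front where someone could catch it: leave it pointing straight back to the wall. Also turn the left knob fully back to off, and leave the right knob and the other things on the table as they are.

Things in the scene. Friction and masses are not known exactly. Their poses are not given: they have to be found in the camera images.
- hob: portable double hob, fixed to the table: steel body with a black glass top, 236 (x) x 390 (y) x 50 mm high. Origin: centre of its underside on the table. x points away from the robot, y to the robot's left, along the hob's length. The glass is level, 50 mm above the table, and free of edges or ribs from zone to zone.
- hot_zone (a point): centre of the left zone (light grey printed ring, 156 mm across) on the glass; axes as the hob's. It is 30 mm behind and 95 mm left of the hob's centre.
- warm_zone (a point): centre of the right, keep-warm zone (orange printed ring, 156 mm across) on the glass; axes as the hob's. 190 mm to the right of hot_zone.
- saucepan: steel saucepan, 140 mm across (foot 120 mm), 68 mm high, about 0.6 kg, loose. Origin: centre of its underside. Its x axis points along the handle. Handle: black straight level bar 20 mm wide and 17 mm thick, from 102 to 232 mm from the pan's axis, its middle line 57 mm above the pan's underside (107 mm above the table).
- handle_grip (a point): on the handle's middle line, 150 mm from the pan's axis; axes as the pan's. On its other side, 180 degrees from the handle and as high up, the pan has a short black counter-handle: a block 22 mm wide (along y), 16 mm thick, standing out from 78 to 114 mm from the pan's axis (its middle at x = -96 mm in the pan's frame).
- handle_end (a point): on the handle's middle line, 225 mm from the pan's axis, 7 mm short of its end.
- pan_lid: round lid, 146 mm across, loose, 0.14 kg, lying on the pan's rim with a 5 mm deep flange inside it. Origin: centre of the plane that rests on the rim, 68 mm above the pan's underside. Round black knob 30 mm across, its top 34 mm above the origin.
- knob_left (a joint): rotary knob of the left zone. 0 = off (its stop): the pointer points straight away from the robot along the hob's x, at the white bar; the value grows in rad as it is turned clockwise seen from above, to 2.4. Turn it anticlockwise to switch off. Friction 0.03 N m.
- knob_left_grip (a point): on the left knob's axis, at the middle of its bar grip: a black bar 34 mm long, 11 mm wide, 18 mm high, whose top is 76 mm above the table; the bar's length is the x axis of this point. The steel disc under it is 35 mm across and ends 8 mm above the glass.
- knob_right (a joint): knob of the right zone, of the same form, set low; to be left alone.
- knob_right_pointer (a point): pointer tip of the right knob, 16 mm from its axis.
- salt: glass shaker with a grey cap, 44 mm across, 90 mm high, in front of the hob. Origin: centre of its underside.
- pepper: the other shaker, alike, in front of the hob. Origin: centre of its underside.
- mug: sage-green stoneware mug, 82 x 109 x 74 mm high, in front of the hob at the left. Origin: centre of its underside.
- timer: red and cream egg timer, 59 mm across, 53 mm high, in front of the hob. Origin: centre of its underside.

How it is judged:
By the outcome, as a careful person would: the job done as asked, in the order asked, and still so for the second after the job is handed in, with the robot touching nothing.
It also fails if it takes over 61 s, if anything falls off the work surface, if the arm or the gripper's body presses on something with over 40 N, if the wrist force passes 120 N, or if a joint passes its speed limit or range.

## Working session

There is one attempt and no reset: what is moved stays moved. The work goes in short steps, Python scripts to look and compute and a shell command to move; the robot and the scene stay as the last step left them, time stands still between calls to the robot, and variables do not carry over. Pictures are saved under pics/ and viewed, at most 13 in all, crops included, and the job is handed in when it is done.

```bash
mkdir -p pics; cat > h.py <<'E'
import numpy as np, cv2, json
from workcell import bot
from scipy.spatial.transform import Rotation as R
def cam(n):
    m=bot.camera_model(n); f=240/np.tan(np.radians(m['vfov'])/2)
    r=np.array(m['rotation'],float)
    r=r if r.shape==(3,3) else R.from_quat(r.ravel()).as_matrix()
    return f,m['cx'],m['cy'],np.array(m['xyz']),r
def ray(n,uv,z):
    f,cx,cy,p,r=cam(n); d=r@np.array([(uv[0]-cx)/f,(uv[1]-cy)/f,1]); return p+d*(z-p[2])/d[2]
def proj(n,P):
    f,cx,cy,p,r=cam(n); c=r.T@(np.array(P)-p); return c[0]/c[2]*f+cx,c[1]/c[2]*f+cy
def cloud(n,D):
    f,cx,cy,p,r=cam(n); v,u=np.mgrid[:480,:640]
    return np.stack([(u-cx)/f*D,(v-cy)/f*D,D],-1)@r.T+p
def marks(n,things):
    for t,z in things:
        for m in bot.mark_of(n,t)[:2]: print(n,t,round(m['conf'],2),np.round(m['uv'],1),np.round(ray(n,m['uv'],z),4))
T=[('hob',0),('hot_zone',.05),('warm_zone',.05),('saucepan',.05),('handle_grip',.107),('handle_end',.107),('pan_lid',.118),('knob_left_grip',.067),('knob_right_pointer',.07),('salt',0),('pepper',0),('mug',0),('timer',0)]
E
python3 - <<'E'
from h import *
for n in('top','scene'):
    I,D=bot.grab_frame(n); cv2.imwrite(f'pics/{n}0.png',I[:,:,::-1]); np.save(n+'D',D)
    print(n,bot.camera_model(n)); marks(n,T)
print(bot.observe())
E
```

```text
top {'vfov': 52.668986370338594, 'cx': 319.3746195261818, 'cy': 243.2525179211795, 'xyz': array([0.36730045, 0.0635785 , 0.9343472 ]), 'rotation': array([ 0.70587606, -0.70273284,  0.06054869, -0.06511065])}
top hob 0.66 [335.9 192.9] [0.6375 0.0376 0.    ]
top hot_zone 0.25 [395.5 309.4] [ 0.4054 -0.0685  0.05  ]
top warm_zone 0.85 [387.8 171.9] [ 0.6647 -0.0597  0.05  ]
top warm_zone 0.61 [396.5 227. ] [ 0.5577 -0.0738  0.05  ]
top saucepan 0.41 [289.3 232.9] [0.5457 0.1258 0.05  ]
top handle_grip 0.95 [256.5 239.7] [0.5219 0.1786 0.107 ]
top handle_end 0.74 [234.5 278.1] [0.4548 0.2144 0.107 ]
top handle_end 0.17 [230.2 323.7] [0.3777 0.2189 0.107 ]
top pan_lid 0.65 [289.7 160.6] [0.6622 0.1224 0.118 ]
top knob_left_grip 0.61 [290.  230.8] [0.5462 0.1234 0.067 ]
top knob_right_pointer 0.62 [394.2 224. ] [ 0.5589 -0.0666  0.07  ]
top salt 0.67 [344.  320.3] [0.3865 0.0224 0.    ]
top pepper 0.91 [301.1 304. ] [0.417  0.1045 0.    ]
top mug 0.92 [229.5 321.4] [0.3834 0.2405 0.    ]
top timer 0.57 [393.4 305.3] [ 0.4153 -0.0721  0.    ]
scene {'vfov': 48.65203053251861, 'cx': 321.438
[... 971 characters left out ...]

{'clock': 1.4, 'qpos': array([1.02672627e+00, 3.77277328e-01, 8.10085543e-02, 1.27440149e+00,
       1.06714829e-05, 1.46046382e+00]), 'qvel': array([ 4.49210979e-04,  2.19497179e-03, -9.31304257e-05,  9.29546310e-04,
       -2.59691250e-03,  4.33433132e-04]), 'joint_efforts': array([-6.75765623e-04, -4.63510072e+01,  2.70156831e+01,  3.66710474e-04,
       -3.36915646e-04, -1.43626711e-06]), 'position': array([0.24168082, 0.52178425, 0.25634564]), 'ee_rot': array([2.15172800e-01, 9.76575989e-01, 6.14016889e-05, 1.52050944e-05]), 'force': array([-0.34393163, -0.49840517,  0.07881432]), 'moment': array([-0.04450855,  0.0067542 , -0.00211138]), 'grip_force': 0.0, 'width': 0.08493617671747827}
```

View pics/top0.png

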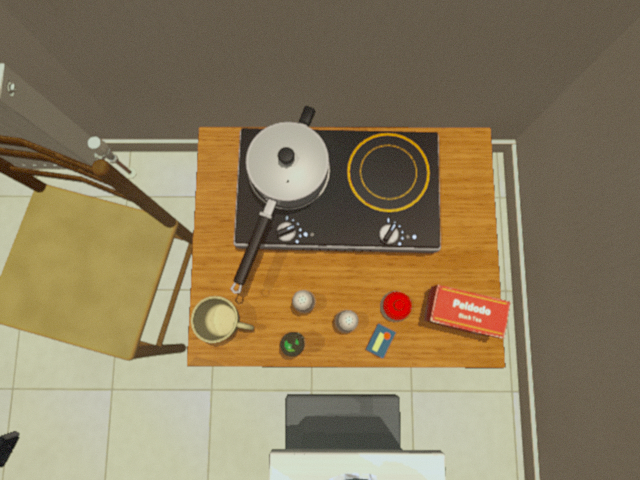

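View pics/scene0.png

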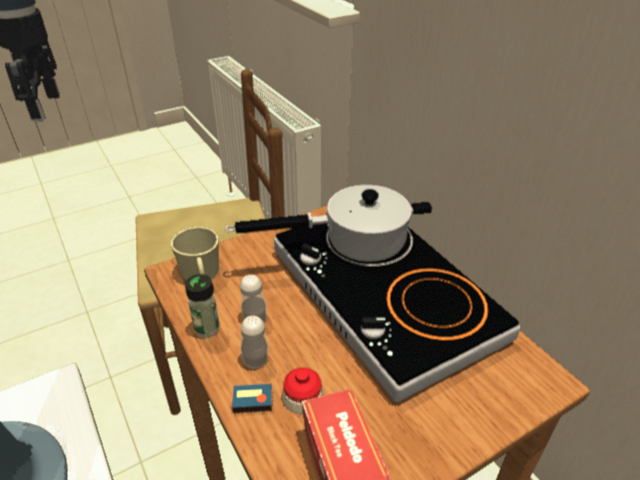

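The top view shows the pan at (287,160) with its handle running to (240,290) and its counter-handle at (308,115). The orange ring is at (388,172), the left knob at (287,232) and the right knob at (390,233). The mug at (218,320) lies near the handle end, and the chair is on the left.

```bash
cat >> h.py <<'E'
def circ(P):
    A=np.c_[2*P,np.ones(len(P))]; s=np.linalg.lstsq(A,(P**2).sum(1),rcond=None)[0]; return s[:2],np.sqrt(s[2]+s[:2]@s[:2])
def pan(n='top'):
    I,D=bot.grab_frame(n); C=cloud(n,D)
    z=C[...,2]; ok=(D>0)&(C[...,0]>.40)&(C[...,0]<.95)&(abs(C[...,1])<.4)
    V=I.astype(int).max(-1)
    l=ok&(z>.112)&(z<.135)&(V>90); l=cv2.morphologyEx(l.astype(np.uint8),cv2.MORPH_OPEN,np.ones((5,5)))
    k,lab,st,_=cv2.connectedComponentsWithStats(l); i=1+st[1:,4].argmax()
    c,_=cv2.findContours((lab==i).astype(np.uint8),0,1); c=cv2.convexHull(max(c,key=len))[:,0]
    P=np.array([ray(n,p,.120)[:2] for p in c]); cc,rr=circ(P)
    h=ok&(z>.085)&(z<.125)&(V<70)
    d=C[...,:2]-cc; q=np.hypot(d[...,0],d[...,1]); h&=(q>.11)&(q<.24)
    H=np.array([ray(n,(u,v),.1155)[:2] for v,u in np.argwhere(h)])
    vx=cv2.fitLine(H.astype(np.float32),cv2.DIST_HUBER,0,.01,.01).ravel()
    a=np.arctan2(vx[1],vx[0]); m=np.median(H,0)-cc
    if m@vx[:2]<0: a+=np.pi
    print('pan c',cc.round(4),'r',rr.round(4),'handle deg',np.degrees(a).round(1),'from centre',np.degrees(np.arctan2(m[1],m[0])).round(1),'line pt',vx[2:].round(4),len(H))
    return I,D,C
E
python3 - <<'E'
from h import *
I,D,C=pan()
hsv=cv2.cvtColor(I,cv2.COLOR_RGB2HSV)
o=(hsv[...,0]>8)&(hsv[...,0]<28)&(hsv[...,1]>150)&(hsv[...,2]>120); o[:, :345]=0;o[:,435:]=0;o[:130]=0;o[215:]=0
c,_=cv2.findContours(o.astype(np.uint8),0,1); c=cv2.convexHull(np.vstack(c))[:,0]
print('warm',circ(np.array([ray('top',p,.05)[:2] for p in c])))
# heights / obstacles
for z0 in(.15,.3):
    m=(D>0)&(C[...,2]>z0)&(C[...,0]>.2)&(C[...,0]<1.1)&(abs(C[...,1])<.5)
    P=C[m]; print(z0,len(P),P[:,:2].min(0) if len(P) else'',P[:,:2].max(0) if len(P) else'')
for u in(320,388,300):print([C[v,u].round(3) for v in(30,80,110,120,126,132,140)])
g=(abs(C[...,2]-.05)<.012)&(D>0)&(abs(C[...,1])<.3)&(C[...,0]>.45)
y,x=np.where(g); r=cv2.minAreaRect(np.c_[x,y].astype(np.float32)); print('hob c',ray('top',r[0],.05),r)
J=cv2.resize(I[205:260,255:420],None,fx=4.8,fy=4.8,interpolation=2); cv2.imwrite('pics/knobs.png',J[:,:,::-1])
E
```

```text
pan c [0.6613 0.127 ] r 0.0726 handle deg 158.7 from centre 159.4 line pt [0.5335 0.1769] 453
warm (array([ 0.68848138, -0.06463365]), np.float64(0.0959673675183216))
0.15 545 [0.20006622 0.11620998] [0.67293506 0.47924036]
0.3 111 [0.20148088 0.45009727] [0.22643214 0.46144582]
[array([ 1.019,  0.071, -0.034]), array([ 1.018,  0.072, -0.249]), array([ 1.018,  0.073, -0.427]), array([ 1.015,  0.073, -0.489]), array([ 1.019,  0.074, -0.545]), array([0.745, 0.07 , 0.051]), array([0.7  , 0.069, 0.121])]
[array([ 1.02 , -0.079, -0.035]), array([ 1.017, -0.107, -0.247]), array([ 1.019, -0.131, -0.428]), array([ 1.018, -0.14 , -0.495]), array([ 1.019, -0.146, -0.543]), array([ 0.745, -0.062,  0.05 ]), array([ 0.729, -0.061,  0.05 ])]
[array([ 1.018,  0.115, -0.032]), array([ 1.018,  0.125, -0.25 ]), array([ 1.021,  0.133, -0.432]), array([0.74 , 0.105, 0.115]), array([0.726, 0.105, 0.12 ]), array([0.714, 0.105, 0.121]), array([0.697, 0.104, 0.126])]
hob c [0.75937282 0.00088545 0.05      ] ((355.5, 125.0), (250.0, 297.0), 90.0)
```

View pics/knobs.png

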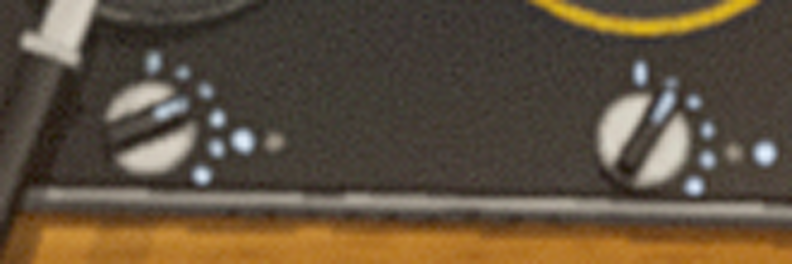

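The crop shows the left knob's pointer turned about 65° clockwise and the right knob's about 30°. The ring fit picked up some wood, so I'll refit it.

```bash
python3 - <<'E'
from h import *
I,D=bot.grab_frame('top'); C=cloud('top',D); hsv=cv2.cvtColor(I,cv2.COLOR_RGB2HSV)
o=(hsv[...,0]>8)&(hsv[...,0]<30)&(hsv[...,1]>120)&(hsv[...,2]>120)
o&=(np.hypot(C[...,0]-.663,C[...,1]+.062)<.09)&(abs(C[...,2]-.05)<.012)
P=np.array([ray('top',(u,v),.05)[:2] for v,u in np.argwhere(o)])
c=np.array([.663,-.062])
for _ in range(8):
    q=np.hypot(*(P-c).T); s=abs(q-.077)<.008; c,r=circ(P[s])
print('warm',c,r,s.sum())
# hob front edge, left/right edges from darkness
V=I.max(-1)
g=(abs(C[...,2]-.05)<.008)&(D>0)&(abs(C[...,1])<.3)&(C[...,0]>.48)&(C[...,0]<.78)
E=[]
for u in range(270,430,5):
    vs=np.where(g[:,u])[0]; E.append(ray('top',(u,vs.max()),.05)[:2])
E=np.array(E); p=np.polyfit(E[:,1],E[:,0],1); print('front edge slope deg',np.degrees(np.arctan(p[0])),'x at y=.035',np.polyval(p,.035))
L=[];Rr=[]
for v in range(140,240,5):
    us=np.where(g[v])[0]; L.append(ray('top',(us.min(),v),.05)[:2]); Rr.append(ray('top',(us.max(),v),.05)[:2])
for q in(L,Rr):
    q=np.array(q); p=np.polyfit(q[:,0],q[:,1],1); print('side',np.degrees(np.arctan(p[0])),np.polyval(p,.635))
m=(D>0)&(C[...,2]>.06)&(C[...,1]>.23)&(C[...,0]>.4)&(C[...,0]<1); print('left obst',m.sum(),C[m].round(3)[:5])
for n in('top','scene'):
    if n=='scene': bot.grab_frame(n)
    for a in bot.mark_of(n,'handle_grip')[:1]+bot.mark_of(n,'handle_end')[:1]: print(n,ray(n,a['uv'],.107))
E
```

```text
warm [ 0.66568914 -0.06015458] 0.07581129411061649 849
front edge slope deg 1.149422991774619 x at y=.035 0.522250807036134
side -1.1393611303559343 0.22483046955500435
side -0.9472173384893431 -0.15390743352213035
left obst 1437 [[0.717 0.655 0.099]
 [0.714 0.653 0.101]
 [0.713 0.651 0.103]
 [0.714 0.65  0.101]
 [0.713 0.646 0.103]]
top [0.52016209 0.17853511 0.107     ]
top [0.45710114 0.2107432  0.107     ]
scene [0.52278627 0.17395374 0.107     ]
scene [0.44731711 0.21038596 0.107     ]
```

```bash
cat >> h.py <<'E'
def go(tgt,yaw=None,steps=1):
    "slide (cm) and tool-z turn from present to target, tool down"
    s=bot.observe(); M=R.from_quat(s['ee_rot']).as_matrix()
    y0=np.degrees(np.arctan2(M[1,0],M[0,0]))
    d=M.T@(np.array(tgt)-s['position'])*100
    w=0 if yaw is None else -np.radians((yaw-y0+180)%360-180)
    print('yaw',round(y0,1),'slide',d.round(2),'rotz',round(w,3),'tilt',M[:,2].round(3)[:2])
E
python3 -c "
from h import *
go([.36,.25,.25],159); go([.521,.180,.2],159); go([.521,.180,.113],159)"
```

```text
yaw 155.1 slide [-22.16 -19.69   0.63] rotz -0.067 tilt [0. 0.]
yaw 155.1 slide [-39.71 -19.27   5.63] rotz -0.067 tilt [0. 0.]
yaw 155.1 slide [-39.71 -19.27  14.33] rotz -0.067 tilt [0. 0.]
```

```bash
python3 -m jog '{"slide":[[-4,-4,0],[-8,-7.5,0],[-12,-11,0],[-16,-14.5,0],[-19,-17.5,0.3],[-22.2,-19.7,0.6],[-26,-19.7,1],[-30,-19.5,2]],"delta_rot":[[0,0,-0.067],[0,0,-0.067],[0,0,-0.067],[0,0,-0.067],[0,0,-0.067],[0,0,-0.067],[0,0,-0.067],[0,0,-0.067]],"claw":[-1,-1,-1,-1,-1,-1,-1,-1]}'
python3 -c "
from h import *
go([.521,.180,.2],159); go([.521,.180,.113],159)"
```

```text
clock: 2.42
position: [0.4023, 0.2365, 0.2435]
ee_rot: [0.182, 0.983, 0.0, 0.001]
force: [0.7, 0.9, 0.5]
width: 0.0857
grip_force: 0.0
yaw 159.0 slide [-13.11  -1.02   4.36] rotz -0.0 tilt [0.001 0.001]
yaw 159.0 slide [-13.1   -1.03  13.06] rotz -0.0 tilt [0.001 0.001]
```

```bash
python3 -m jog '{"slide":[[-3.5,-0.2,1],[-7,-0.3,2],[-9.7,-0.4,4],[-9.7,-0.4,6],[-9.7,-0.4,7],[-9.7,-0.4,7],[-9.7,-0.4,7],[-9.7,-0.4,7]],"delta_rot":[[0,0,0],[0,0,0],[0,0,0],[0,0,0],[0,0,0],[0,0,0],[0,0,0],[0,0,0]],"claw":[-1,-1,-1,-1,-1,-1,-1,-1]}'
python3 -c "
from h import *
go([.521,.180,.113],159)"
```

```text
clock: 3.08
position: [0.4912, 0.2009, 0.1736]
ee_rot: [0.182, 0.983, 0.0, 0.001]
force: [0.7, -0.0, -0.1]
width: 0.0852
grip_force: 0.0
yaw 159.0 slide [-3.52 -0.89  6.06] rotz 0.001 tilt [0.001 0.   ]
```

```bash
python3 -m jog '{"slide":[[-2,-0.5,1],[-3.5,-0.9,2],[-3.5,-0.9,4],[-3.5,-0.9,6.1],[-3.5,-0.9,6.1],[-3.5,-0.9,6.1]],"delta_rot":[[0,0,0],[0,0,0],[0,0,0],[0,0,0],[0,0,0],[0,0,0]],"claw":[-1,-1,-1,-1,-1,-1]}'
python3 - <<'E'
from h import *
go([.521,.180,.113],159)
I,D=bot.grab_frame('scene'); cv2.imwrite('pics/g1.png',I[120:360,150:470,::-1].repeat(2,0).repeat(2,1))
E
```

```text
clock: 3.58
position: [0.52, 0.1791, 0.111]
ee_rot: [0.182, 0.983, -0.0, -0.001]
force: [-0.4, -0.1, 0.4]
width: 0.0857
grip_force: 0.0
yaw 159.0 slide [-0.06  0.12 -0.2 ] rotz -0.0 tilt [-0.002 -0.   ]
```

View pics/g1.png

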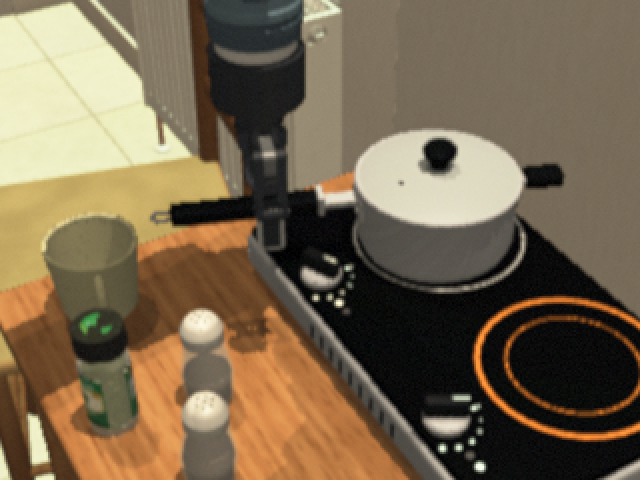

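The handle is between the open fingers, around (270,200) in the crop. I'll close on it.

```bash
python3 -m jog '{"slide":[[0,0.1,0],[0,0.1,0],[0,0.1,0],[0,0.1,0],[0,0.1,0],[0,0.1,0],[0,0.1,0],[0,0.1,0]],"delta_rot":[[0,0,0],[0,0,0],[0,0,0],[0,0,0],[0,0,0],[0,0,0],[0,0,0],[0,0,0]],"claw":[0.2,0.4,0.5,0.6,0.7,1,1,1]}' 30
python3 - <<'E'
from h import *
pan(); print(bot.observe()['position'])
E
```

```text
clock: 4.3
position: [0.5214, 0.1804, 0.1118]
ee_rot: [0.182, 0.983, 0.0, 0.0]
force: [-0.6, 0.1, 3.2]
width: 0.0189
grip_force: 36.3
pan c [0.6615 0.1262] r 0.0722 handle deg 161.2 from centre 167.5 line pt [0.6854 0.1137] 20
[0.52137651 0.18038335 0.1117882 ]
```

```bash
cat >> h.py <<'E'
def plan(P0,y0,C0,C1,y1,n,rad):
    """pan centre C0->C1, tool yaw y0->y1, tool at rad along yaw from centre; rows in tool frame (cm, rad) per call of 8"""
    P0=np.array(P0[:2],float); C0=np.array(C0);C1=np.array(C1); y=np.radians(y0); ya=y;i=0
    while i<n:
        Ry=np.array([[np.cos(y),np.sin(y)],[np.sin(y),-np.cos(y)]]) # cols tool x,y
        rows=[];rot=[]
        for k in range(i+1,min(i+8,n)+1):
            t=k/n; s=t*t*(3-2*t); a=ya+s*(np.radians(y1)-ya); C=C0+s*(C1-C0)
            Q=C+rad*np.array([np.cos(a),np.sin(a)])
            d=Ry.T@(Q-P0)*100; rows.append([round(d[0],1),round(d[1],1),0]); rot.append([0,0,round(-(a-y),2)])
        print(json.dumps({"slide":rows,"delta_rot":rot}).replace(' ',''))
        P0=P0+Ry@np.array(rows[-1][:2])/100; y=y-rot[-1][2]; i+=8
    print('end cmd',P0.round(4),np.degrees(y).round(2))
E
python3 -c "
from h import *
s=bot.observe()
plan(s['position'],159,[.6614,.1266],[.6655,-.06],80,32,.15)"
```

```text
{"slide":[[-0.0,0.0,0],[-0.1,0.0,0],[-0.2,0.1,0],[-0.3,0.1,0],[-0.5,0.2,0],[-0.8,0.3,0],[-1.1,0.4,0],[-1.5,0.5,0]],"delta_rot":[[0,0,0.0],[0,0,0.02],[0,0,0.03],[0,0,0.06],[0,0,0.09],[0,0,0.13],[0,0,0.17],[0,0,0.22]]}
{"slide":[[-0.4,0.2,0],[-0.8,0.4,0],[-1.4,0.6,0],[-2.0,0.8,0],[-2.7,1.0,0],[-3.5,1.2,0],[-4.3,1.4,0],[-5.2,1.6,0]],"delta_rot":[[0,0,0.05],[0,0,0.1],[0,0,0.16],[0,0,0.22],[0,0,0.28],[0,0,0.34],[0,0,0.4],[0,0,0.47]]}
{"slide":[[-0.8,0.6,0],[-1.7,1.1,0],[-2.6,1.6,0],[-3.5,2.1,0],[-4.5,2.6,0],[-5.5,3.1,0],[-6.4,3.5,0],[-7.3,3.8,0]],"delta_rot":[[0,0,0.06],[0,0,0.13],[0,0,0.19],[0,0,0.25],[0,0,0.31],[0,0,0.37],[0,0,0.42],[0,0,0.47]]}
{"slide":[[-0.7,0.7,0],[-1.3,1.3,0],[-1.8,1.9,0],[-2.3,2.3,0],[-2.7,2.7,0],[-3.0,3.0,0],[-3.2,3.1,0],[-3.3,3.2,0]],"delta_rot":[[0,0,0.05],[0,0,0.09],[0,0,0.13],[0,0,0.16],[0,0,0.18],[0,0,0.2],[0,0,0.21],[0,0,0.22]]}
end cmd [0.6918 0.0878] 79.93
```

```bash
python3 -m jog '{"slide":[[0,0,0],[-0.1,0,0],[-0.2,0.1,0],[-0.3,0.1,0],[-0.5,0.2,0],[-0.8,0.3,0],[-1.1,0.4,0],[-1.5,0.5,0]],"delta_rot":[[0,0,0],[0,0,0.02],[0,0,0.03],[0,0,0.06],[0,0,0.09],[0,0,0.13],[0,0,0.17],[0,0,0.22]],"claw":[1,1,1,1,1,1,1,1]}' 30
```

```text
clock: 5.02
position: [0.5382, 0.1814, 0.1119]
ee_rot: [0.289, 0.957, 0.002, 0.0]
force: [0.7, 5.3, 2.3]
width: 0.019
grip_force: 36.6
```

```bash
python3 -m jog '{"slide":[[-0.4,0.2,0],[-0.8,0.4,0],[-1.4,0.6,0],[-2.0,0.8,0],[-2.7,1.0,0],[-3.5,1.2,0],[-4.3,1.4,0],[-5.2,1.6,0]],"delta_rot":[[0,0,0.05],[0,0,0.1],[0,0,0.16],[0,0,0.22],[0,0,0.28],[0,0,0.34],[0,0,0.4],[0,0,0.47]],"claw":[1,1,1,1,1,1,1,1]}'
```

```text
clock: 5.68
position: [0.59, 0.1659, 0.1119]
ee_rot: [0.505, 0.863, 0.002, -0.0]
force: [-0.3, 5.6, 3.4]
width: 0.0195
grip_force: 36.5
```

Forces are small and the height is steady, so I'll continue.

```bash
python3 -m jog '{"slide":[[-0.8,0.6,0],[-1.7,1.1,0],[-2.6,1.6,0],[-3.5,2.1,0],[-4.5,2.6,0],[-5.5,3.1,0],[-6.4,3.5,0],[-7.3,3.8,0]],"delta_rot":[[0,0,0.06],[0,0,0.13],[0,0,0.19],[0,0,0.25],[0,0,0.31],[0,0,0.37],[0,0,0.42],[0,0,0.47]],"claw":[1,1,1,1,1,1,1,1]}'
```

```text
clock: 6.35
position: [0.6592, 0.1212, 0.112]
ee_rot: [0.692, 0.722, 0.002, -0.001]
force: [-0.1, 5.8, 4.4]
width: 0.0196
grip_force: 36.5
```

```bash
python3 -m jog '{"slide":[[-0.7,0.7,0],[-1.3,1.3,0],[-1.8,1.9,0],[-2.3,2.3,0],[-2.7,2.7,0],[-3.0,3.0,0],[-3.2,3.1,0],[-3.3,3.2,0]],"delta_rot":[[0,0,0.05],[0,0,0.09],[0,0,0.13],[0,0,0.16],[0,0,0.18],[0,0,0.2],[0,0,0.21],[0,0,0.22]],"claw":[1,1,1,1,1,1,1,1]}'
python3 -m jog '{"slide":[[0,0,0],[0,0,0],[0,0,0]],"delta_rot":[[0,0,0],[0,0,0],[0,0,0]],"claw":[1,1,0.7]}'
python3 - <<'E'
from h import *
I,D,C=pan(); cv2.imwrite('pics/t2.png',I[80:380,170:530,::-1].repeat(2,0).repeat(2,1))
E
```

```text
clock: 7.02
position: [0.6925, 0.0897, 0.112]
ee_rot: [0.767, 0.642, 0.002, -0.001]
force: [0.9, 6.3, 4.8]
width: 0.0193
grip_force: 36.5
clock: 7.27
position: [0.6927, 0.0895, 0.112]
ee_rot: [0.767, 0.642, 0.002, -0.001]
force: [0.3, 5.8, 3.7]
width: 0.0193
grip_force: 36.4Traceback (most recent call last):
  File "<stdin>", line 2, in <module>
  File "h.py", line 33, in pan
    vx=cv2.fitLine(H.astype(np.float32),cv2.DIST_HUBER,0,.01,.01).ravel()
       ~~~~~~~~~~~^^^^^^^^^^^^^^^^^^^^^^^^^^^^^^^^^^^^^^^^^^^^^^^
cv2.error: OpenCV(4.12.0) /io/opencv/modules/imgproc/src/linefit.cpp:618: error: (-215:Assertion failed) npoints2 >= 0 || npoints3 >= 0 in function 'fitLine'
```

```bash
python3 -m jog '{"slide":[[0,0,0],[0,0,0],[0,0,0],[0,0,0],[0,0,-3],[0,0,-6],[0,0,-10],[0,0,-10]],"delta_rot":[[0,0,0],[0,0,0],[0,0,0],[0,0,0],[0,0,0],[0,0,0],[0,0,0],[0,0,0]],"claw":[0.4,0.2,0,-0.3,-1,-1,-1,-1]}'
```

```text
clock: 7.98
position: [0.6949, 0.0874, 0.2202]
ee_rot: [0.767, 0.642, 0.005, 0.004]
force: [0.3, 0.1, 2.0]
width: 0.085
grip_force: 0.0
```

```bash
python3 -m jog '{"slide":[[-3,0,0],[-6,0,0],[-9,0,0],[-12,0,0],[-14,0,0],[-16,0,0],[-18,0,0],[-20,0,0]],"delta_rot":[[0,0,-0.12],[0,0,-0.24],[0,0,-0.36],[0,0,-0.48],[0,0,-0.6],[0,0,-0.72],[0,0,-0.84],[0,0,-0.96]],"claw":[-1,-1,-1,-1,-1,-1,-1,-1]}'
```

```text
clock: 8.65
position: [0.6561, -0.1107, 0.2111]
ee_rot: [0.381, 0.925, -0.0, -0.0]
force: [-0.2, 0.9, 0.9]
width: 0.0853
grip_force: 0.0
```

```bash
python3 -m jog '{"slide":[[0,0,0],[0,0,0],[0,0,0],[0,0,0],[0,0,0],[0,0,0],[0,0,0],[0,0,0]],"delta_rot":[[0,0,-0.12],[0,0,-0.24],[0,0,-0.36],[0,0,-0.48],[0,0,-0.6],[0,0,-0.72],[0,0,-0.84],[0,0,-0.96]],"claw":[-1,-1,-1,-1,-1,-1,-1,-1]}'
python3 -m jog '{"slide":[[0,0,0],[0,0,0],[0,0,0],[0,0,0],[0,0,0],[0,0,0],[0,0,0],[0,0,0]],"delta_rot":[[0,0,-0.12],[0,0,-0.24],[0,0,-0.36],[0,0,-0.48],[0,0,-0.6],[0,0,-0.72],[0,0,-0.84],[0,0,-0.96]],"claw":[-1,-1,-1,-1,-1,-1,-1,-1]}'
python3 - <<'E'
from h import *
I,D=bot.grab_frame('top'); cv2.imwrite('pics/t2.png',I[80:380,170:530,::-1].repeat(2,0).repeat(2,1))
go([.649,-.1545,.2],260)
marks('top',T[3:7])
bot.grab_frame('scene'); marks('scene',T[3:7])
try: pan()
except Exception as e: print(e)
E
```

```text
clock: 9.32
position: [0.6564, -0.1096, 0.2111]
ee_rot: [-0.089, 0.996, -0.0, -0.0]
force: [0.7, 0.4, -0.1]
width: 0.0851
grip_force: 0.0
clock: 9.98
position: [0.6564, -0.1096, 0.211]
ee_rot: [-0.539, 0.842, 0.0, -0.0]
force: [0.8, 0.6, 0.1]
width: 0.0857
grip_force: 0.0
yaw -114.6 slide [ 4.39 -1.2   1.11] rotz -0.254 tilt [-0. -0.]
top handle_grip 0.62 [309.5 146. ] [0.6938 0.088  0.107 ]
top handle_end 0.59 [264.8 137. ] [0.7107 0.1689 0.107 ]
top pan_lid 0.75 [394.  159.8] [ 0.6642 -0.0616  0.118 ]
scene saucepan 0.97 [432.7 295.6] [ 0.671  -0.0465  0.05  ]
scene handle_grip 0.87 [396.8 220.9] [0.6933 0.0849 0.107 ]
scene handle_end 0.87 [378.4 198.3] [0.7072 0.1576 0.107 ]
scene pan_lid 0.77 [441.9 268.5] [ 0.6674 -0.058   0.118 ]
pan c [ 0.6653 -0.0579] r 0.0723 handle deg 77.9 from centre 81.1 line pt [0.6917 0.1154] 596
```

View pics/t2.png

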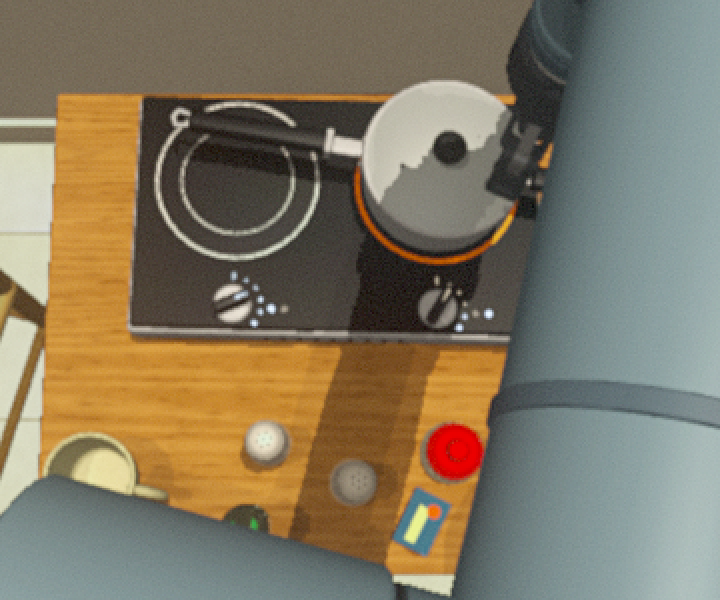

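The pan is near (445,165) in the crop, on the warm ring, and its handle points left to (180,118). The lid is on. Next is the counter-handle.

```bash
python3 -m jog '{"slide":[[2,-0.5,0],[4,-1,0],[4.4,-1.2,1],[4.4,-1.2,4],[4.4,-1.2,7],[4.4,-1.2,9.5],[4.4,-1.2,9.5],[4.4,-1.2,9.5]],"delta_rot":[[0,0,-0.12],[0,0,-0.24],[0,0,-0.25],[0,0,-0.25],[0,0,-0.25],[0,0,-0.25],[0,0,-0.25],[0,0,-0.25]],"claw":[-1,-1,-1,-1,-1,-1,-1,-1]}'
python3 - <<'E'
from h import *
go([.6485,-.155,.116],260)
I,D=bot.grab_frame('scene'); cv2.imwrite('pics/g2.png',I[150:390,280:600,::-1].repeat(2,0).repeat(2,1))
E
```

```text
clock: 11.2
position: [0.6472, -0.1533, 0.1146]
ee_rot: [-0.637, 0.771, 0.002, -0.001]
force: [-0.1, -0.8, 0.5]
width: 0.0853
grip_force: 0.0
yaw -100.8 slide [ 0.14 -0.16 -0.14] rotz -0.014 tilt [-0.004  0.002]
```

View pics/g2.png

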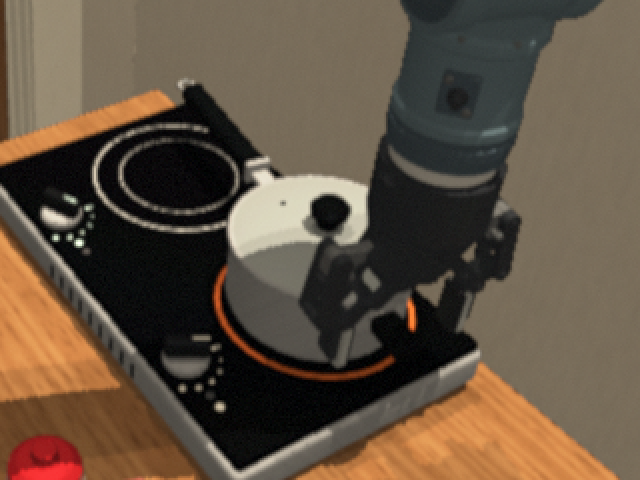

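The counter-handle, at (385,325), lies between the open fingers. Closing now.

```bash
python3 -m jog '{"slide":[[0.1,-0.1,0],[0.1,-0.1,0],[0.1,-0.1,0],[0.1,-0.1,0],[0.1,-0.1,0],[0.1,-0.1,0],[0.1,-0.1,0],[0.1,-0.1,0]],"delta_rot":[[0,0,-0.01],[0,0,-0.01],[0,0,-0.01],[0,0,-0.01],[0,0,-0.01],[0,0,-0.01],[0,0,-0.01],[0,0,-0.01]],"claw":[0.2,0.4,0.5,0.6,0.7,1,1,1]}' 30
python3 - <<'E'
from h import *
go([.6485,-.155,.116],260)
bot.grab_frame('top'); marks('top',[T[6],T[4],T[5]])
bot.grab_frame('scene'); marks('scene',[T[6],T[4],T[5]])
try: pan()
except Exception as e: print(e)
E
```

```text
clock: 11.92
position: [0.6499, -0.1556, 0.1172]
ee_rot: [-0.642, 0.767, -0.0, 0.0]
force: [-1.3, -0.3, 6.1]
width: 0.0216
grip_force: 31.3
yaw -100.2 slide [-0.03  0.15  0.12] rotz -0.003 tilt [ 0.001 -0.   ]
top pan_lid 0.71 [395.5 159.2] [ 0.6653 -0.0643  0.118 ]
top handle_grip 0.65 [308.3 145.7] [0.6943 0.0901 0.107 ]
top handle_end 0.91 [266.2 136.4] [0.7118 0.1664 0.107 ]
scene pan_lid 0.87 [442.2 268.1] [ 0.6683 -0.0575  0.118 ]
scene pan_lid 0.71 [198.2 274.9] [0.3487 0.1169 0.118 ]
scene handle_grip 0.65 [395.3 222.2] [0.6888 0.0833 0.107 ]
scene handle_end 0.63 [376.9 196.9] [0.7075 0.1627 0.107 ]
scene handle_end 0.48 [198.8 276.2] [0.3515 0.126  0.107 ]
pan c [ 0.6655 -0.0586] r 0.0726 handle deg 79.6 from centre 81.2 line pt [0.6897 0.0981] 601
```

```bash
python3 -c "
from h import *
s=bot.observe()
plan(s['position'],259.8,[.6665,-.0588],[.6655,-.06],179.5,32,.0983)"
```

```text
{"slide":[[0.0,0.1,0],[0.0,0.2,0],[0.0,0.4,0],[0.0,0.7,0],[-0.0,1.0,0],[-0.1,1.4,0],[-0.1,1.8,0],[-0.2,2.2,0]],"delta_rot":[[0,0,0.0],[0,0,0.02],[0,0,0.03],[0,0,0.06],[0,0,0.09],[0,0,0.13],[0,0,0.17],[0,0,0.22]]}
{"slide":[[0.0,0.5,0],[-0.0,1.1,0],[-0.1,1.6,0],[-0.2,2.2,0],[-0.4,2.8,0],[-0.5,3.4,0],[-0.8,4.0,0],[-1.1,4.6,0]],"delta_rot":[[0,0,0.05],[0,0,0.11],[0,0,0.16],[0,0,0.22],[0,0,0.29],[0,0,0.35],[0,0,0.42],[0,0,0.48]]}
{"slide":[[0.0,0.6,0],[-0.0,1.3,0],[-0.1,1.9,0],[-0.3,2.5,0],[-0.4,3.0,0],[-0.6,3.6,0],[-0.8,4.1,0],[-1.0,4.5,0]],"delta_rot":[[0,0,0.07],[0,0,0.13],[0,0,0.2],[0,0,0.26],[0,0,0.32],[0,0,0.38],[0,0,0.43],[0,0,0.48]]}
{"slide":[[-0.0,0.5,0],[-0.1,0.9,0],[-0.1,1.3,0],[-0.1,1.6,0],[-0.2,1.8,0],[-0.2,2.0,0],[-0.2,2.1,0],[-0.2,2.2,0]],"delta_rot":[[0,0,0.05],[0,0,0.09],[0,0,0.13],[0,0,0.16],[0,0,0.19],[0,0,0.21],[0,0,0.22],[0,0,0.22]]}
end cmd [ 0.5667 -0.0588] 179.59
```

```bash
python3 -m jog '{"slide":[[0,0.1,0],[0,0.2,0],[0,0.4,0],[0,0.7,0],[0,1.0,0],[-0.1,1.4,0],[-0.1,1.8,0],[-0.2,2.2,0]],"delta_rot":[[0,0,0],[0,0,0.02],[0,0,0.03],[0,0,0.06],[0,0,0.09],[0,0,0.13],[0,0,0.17],[0,0,0.22]],"claw":[1,1,1,1,1,1,1,1]}'
```

```text
clock: 13.03
position: [0.629, -0.1505, 0.1172]
ee_rot: [-0.552, 0.834, -0.001, 0.0]
force: [0.2, -1.3, 6.1]
width: 0.0214
grip_force: 31.5
```

```bash
python3 -m jog '{"slide":[[0,0.5,0],[0,1.1,0],[-0.1,1.6,0],[-0.2,2.2,0],[-0.4,2.8,0],[-0.5,3.4,0],[-0.8,4.0,0],[-1.1,4.6,0]],"delta_rot":[[0,0,0.05],[0,0,0.11],[0,0,0.16],[0,0,0.22],[0,0,0.29],[0,0,0.35],[0,0,0.42],[0,0,0.48]],"claw":[1,1,1,1,1,1,1,1]}'
```

```text
clock: 13.7
position: [0.5904, -0.123, 0.1172]
ee_rot: [-0.337, 0.941, -0.002, 0.0]
force: [-0.7, -4.0, 5.1]
width: 0.0214
grip_force: 31.4
```

```bash
python3 -m jog '{"slide":[[0,0.6,0],[0,1.3,0],[-0.1,1.9,0],[-0.3,2.5,0],[-0.4,3.0,0],[-0.6,3.6,0],[-0.8,4.1,0],[-1.0,4.5,0]],"delta_rot":[[0,0,0.07],[0,0,0.13],[0,0,0.2],[0,0,0.26],[0,0,0.32],[0,0,0.38],[0,0,0.43],[0,0,0.48]],"claw":[1,1,1,1,1,1,1,1]}'
```

```text
clock: 14.37
position: [0.5685, -0.0821, 0.1172]
ee_rot: [-0.104, 0.995, -0.002, -0.0]
force: [-3.2, -4.7, 8.9]
width: 0.0215
grip_force: 31.8
```

```bash
python3 -m jog '{"slide":[[0,0.5,0],[-0.1,0.9,0],[-0.1,1.3,0],[-0.1,1.6,0],[-0.2,1.8,0],[-0.2,2.0,0],[-0.2,2.1,0],[-0.2,2.2,0]],"delta_rot":[[0,0,0.05],[0,0,0.09],[0,0,0.13],[0,0,0.16],[0,0,0.19],[0,0,0.21],[0,0,0.22],[0,0,0.22]],"claw":[1,1,1,1,1,1,1,1]}'
python3 - <<'E'
from h import *
I,D=bot.grab_frame('top'); cv2.imwrite('pics/t3.png',I[80:380,170:530,::-1].repeat(2,0).repeat(2,1)); marks('top',[T[6],T[4],T[5]])
bot.grab_frame('scene'); marks('scene',[T[6],T[4],T[5]])
try: pan()
except Exception as e: print(e)
go([.567,-.06,.117],179.5)
E
```

```text
clock: 15.03
position: [0.5657, -0.0606, 0.1172]
ee_rot: [0.005, 1.0, -0.002, -0.0]
force: [-3.4, -8.8, 7.6]
width: 0.0213
grip_force: 31.7
top pan_lid 0.79 [394.7 160.8] [ 0.6623 -0.0628  0.118 ]
top handle_grip 0.61 [394.9  81.7] [ 0.819  -0.0683  0.107 ]
top handle_end 0.84 [386.6  45.8] [ 0.8915 -0.0545  0.107 ]
top handle_end 0.75 [395.1  85.8] [ 0.8109 -0.0685  0.107 ]
scene pan_lid 0.86 [443.3 270.3] [ 0.6664 -0.0622  0.118 ]
scene handle_grip 0.6 [510.5 247.8] [ 0.8054 -0.0677  0.107 ]
scene handle_grip 0.36 [543.  231.3] [ 0.8852 -0.0645  0.107 ]
scene handle_end 0.64 [541.  231.7] [ 0.8814 -0.0636  0.107 ]
pan c [ 0.6684 -0.0386] r 0.0562 handle deg -2.3 from centre -7.9 line pt [ 0.8209 -0.0608] 672
yaw 179.4 slide [-0.13  0.07  0.02] rotz -0.001 tilt [-0.001 -0.004]
```

View pics/t3.png

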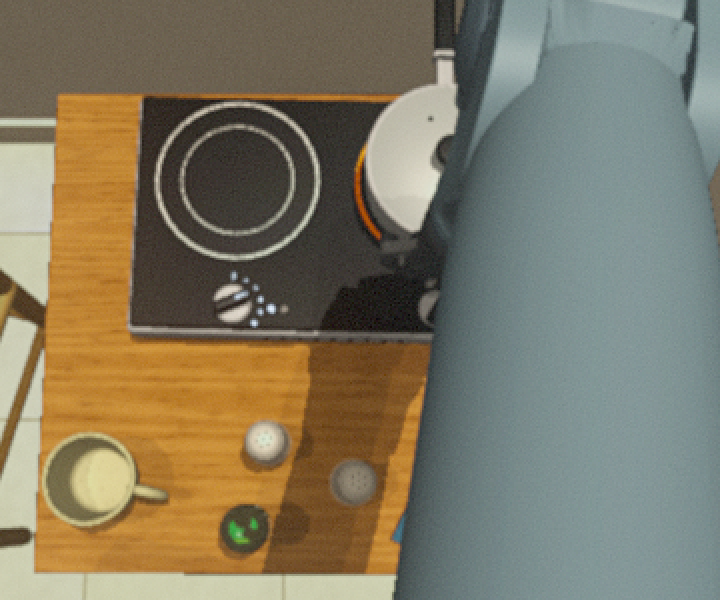

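The pan is on the warm zone, around (440,165), with its handle going straight back. Now I'll release, move aside and measure.

```bash
python3 -m jog '{"slide":[[0,0,0],[0,0,0],[0,0,0],[0,0,0],[0,0,0],[0,0,-2],[0,0,-5],[0,0,-9]],"delta_rot":[[0,0,0],[0,0,0],[0,0,0],[0,0,0],[0,0,0],[0,0,0],[0,0,0],[0,0,0]],"claw":[0.7,0.4,0.2,0,-0.5,-1,-1,-1]}'
```

```text
clock: 16.15
position: [0.5639, -0.0579, 0.2041]
ee_rot: [0.003, 1.0, 0.001, -0.004]
force: [0.4, 0.1, -0.4]
width: 0.0852
grip_force: 0.0
```

```bash
python3 -m jog '{"slide":[[2,3,0],[4,6,0],[4,10,0],[4,14,0],[4,18,0],[4,22,0],[4,24,0],[4,24,0]],"delta_rot":[[0,0,0.12],[0,0,0.24],[0,0,0.36],[0,0,0.48],[0,0,0.6],[0,0,0.72],[0,0,0.84],[0,0,0.96]],"claw":[-1,-1,-1,-1,-1,-1,-1,-1]}'
python3 - <<'E'
from h import *
I,D=bot.grab_frame('top'); cv2.imwrite('pics/t4.png',I[20:320,170:530,::-1].repeat(2,0).repeat(2,1)); marks('top',[T[6],T[4],T[5],T[7],('knob_left',.067)])
bot.grab_frame('scene'); marks('scene',[T[6],T[4],T[5],T[7],('knob_left',.067)])
try: pan()
except Exception as e: print(e)
go([.545,.13,.2],115)
E
```

```text
clock: 16.82
position: [0.5274, 0.187, 0.206]
ee_rot: [0.456, 0.89, 0.001, -0.001]
force: [0.6, -1.1, 0.1]
width: 0.0855
grip_force: 0.0
top pan_lid 0.83 [393.2 160.8] [ 0.6623 -0.0602  0.118 ]
top pan_lid 0.61 [390.1  83.2] [ 0.8101 -0.0578  0.118 ]
top handle_grip 0.91 [394.4  84.6] [ 0.8133 -0.0673  0.107 ]
top handle_end 0.89 [390.6  46.7] [ 0.8897 -0.0619  0.107 ]
top handle_end 0.28 [342.4 322.4] [0.3808 0.0299 0.107 ]
top knob_left_grip 0.52 [289.8 230.1] [0.5475 0.1238 0.067 ]Traceback (most recent call last):
  File "<stdin>", line 2, in <module>
  File "h.py", line 18, in marks
    for m in bot.mark_of(n,t)[:2]: print(n,t,round(m['conf'],2),np.round(m['uv'],1),np.round(ray(n,m['uv'],z),4))
             ~~~~~~~~~~~^^^^^
ValueError: it knows: handle_end, handle_grip, hob, hot_zone, knob_left_grip, knob_right_pointer, mug, pan_lid, pepper, salt, saucepan, timer, warm zone
```

View pics/t4.png

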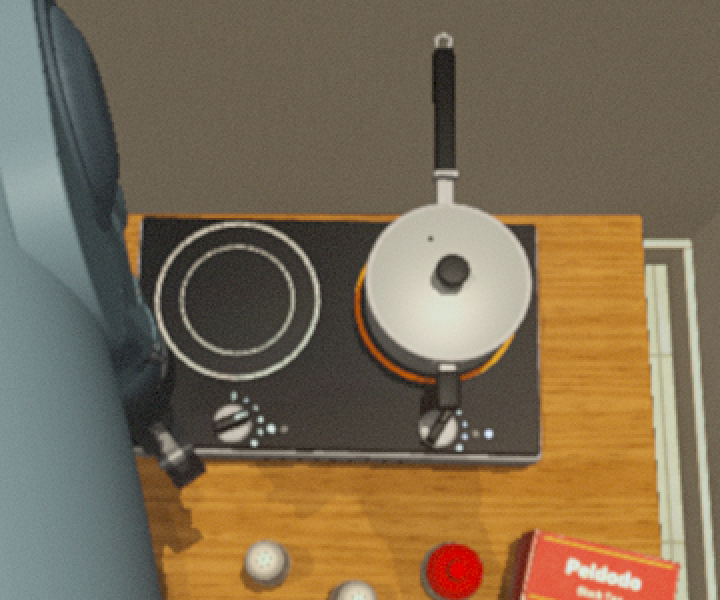

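The lid is on, with its knob at (452,270). The handle runs straight back to (443,40), and the left knob at (234,423) is clear. I'll measure the pan and the knob.

```bash
python3 - <<'E'
from h import *
I,D,C=pan()
bot.grab_frame('scene'); marks('scene',[T[6],T[4],T[5],T[7]])
f=10; u0,v0=268,212; J=cv2.resize(I[v0:v0+40,u0:u0+40],None,fx=f,fy=f,interpolation=cv2.INTER_CUBIC); G=cv2.cvtColor(J,cv2.COLOR_RGB2GRAY)
print('P',proj('top',[.546,.126,.058]))
c=np.array(proj('top',[.5465,.1255,.058]));c=((c-[u0,v0]+.5)*f)
Y,X=np.mgrid[:400,:400]; q=np.hypot(X-c[0],Y-c[1])
b=(G>110)&(q<105); cnt=cv2.convexHull(np.argwhere(b)[:,::-1].astype(np.int32))[:,0]
e=cv2.minEnclosingCircle(cnt.astype(np.float32)); print('disc',ray('top',np.array(e[0])/f-.5+[u0,v0],.058),e)
cv2.circle(J,tuple(int(x) for x in e[0]),int(e[1]),(255,0,0),1)
cv2.imwrite('pics/k2.png',J[:,:,::-1])
go([.5465,.126,.2],115)
E
```

```text
pan c [ 0.6622 -0.061 ] r 0.0726 handle deg -0.7 from centre -0.1 line pt [ 0.8192 -0.0614] 695
scene pan_lid 0.68 [441.5 270.3] [ 0.6641 -0.0608  0.118 ]
scene handle_grip 0.69 [512.9 245.7] [ 0.8128 -0.0658  0.107 ]
scene handle_end 0.77 [546.  232.1] [ 0.8877 -0.0686  0.107 ]
scene knob_left_grip 0.69 [306.5 252. ] [0.5425 0.1344 0.067 ]
P (np.float64(288.89064788998223), np.float64(231.87732643918025))
disc [0.54650291 0.12549728 0.058     ] ((216.673828125, 201.112060546875), 104.97345733642578)
yaw 125.7 slide [-5.54 -1.71  0.64] rotz 0.186 tilt [0. 0.]
```

View pics/k2.png

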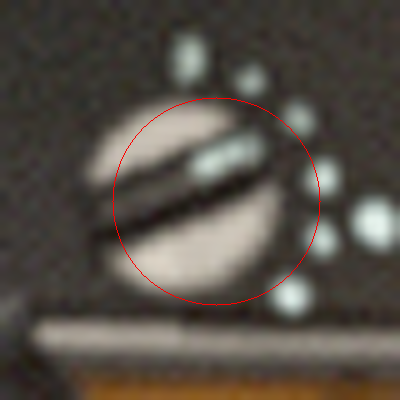

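The knob disc is centred at about (187,198) in the crop. The bar's pointer stripe runs from (200,165) to (258,143).

```bash
python3 - <<'E'
from h import *
k=lambda x,y,z: ray('top',(268+x/10-.5,212+y/10-.5),z)
print('centre',k(187,198,.058))
a,b=k(95,205,.076),k(262,138,.076); d=b-a; print(np.degrees(np.arctan2(d[1],d[0])))
d=k(258,143,.076)-k(200,165,.076); print(np.degrees(np.arctan2(d[1],d[0])))
c=k(187,198,.058); go([c[0],c[1],.1],112); print(proj('top',[c[0],c[1],.076]))
E
```

```text
centre [0.54706829 0.1309848  0.058     ]
-67.39560757823456
-68.5122165787636
yaw 125.7 slide [-5.17 -1.38 10.64] rotz 0.238 tilt [0. 0.]
(np.float64(285.46989756803737), np.float64(229.29704103090916))
```

```bash
python3 -m jog '{"slide":[[-2.5,-0.7,1],[-5.2,-1.4,2],[-5.2,-1.4,5],[-5.2,-1.4,8],[-5.2,-1.4,10],[-5.2,-1.4,10],[-5.2,-1.4,10],[-5.2,-1.4,10]],"delta_rot":[[0,0,0.12],[0,0,0.24],[0,0,0.24],[0,0,0.24],[0,0,0.24],[0,0,0.24],[0,0,0.24],[0,0,0.24]],"claw":[-1,-1,-1,-1,-1,-1,-1,-1]}'
python3 -c "
from h import *
go([.547,.131,.087],112)"
```

```text
clock: 18.03
position: [0.5478, 0.1313, 0.1078]
ee_rot: [0.56, 0.829, 0.001, 0.001]
force: [0.7, 0.5, -0.0]
width: 0.0857
grip_force: 0.0
yaw 111.9 slide [ 0.01 -0.09  2.07] rotz -0.001 tilt [0.002 0.   ]
```

```bash
python3 -m jog '{"slide":[[0,-0.1,1],[0,-0.1,2],[0,-0.1,2],[0,-0.1,2],[0,-0.1,2],[0,-0.1,2],[0,-0.1,2],[0,-0.1,2]],"delta_rot":[[0,0,0],[0,0,0],[0,0,0],[0,0,0],[0,0,0],[0,0,0],[0,0,0],[0,0,0]],"claw":[-1,-1,-0.2,0.2,0.5,1,1,1]}' 25
python3 - <<'E'
from h import *
go([.547,.131,.087],112)
I,D=bot.grab_frame('scene'); cv2.imwrite('pics/k3.png',I[150:350,230:490,::-1].repeat(3,0).repeat(3,1))
E
```

```text
clock: 18.7
position: [0.5468, 0.131, 0.0868]
ee_rot: [0.56, 0.829, 0.001, 0.001]
force: [12.9, 4.7, 1.9]
width: 0.0122
grip_force: 9.7
yaw 111.9 slide [-0.01  0.02 -0.02] rotz -0.001 tilt [0.002 0.001]
```

View pics/k3.png

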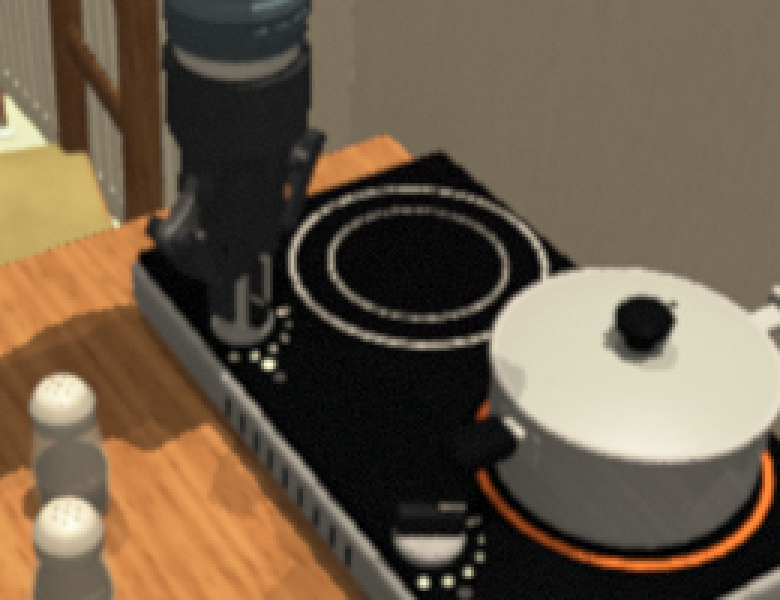

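The fingers have closed on the bar, at about (240,310) in the crop. I'll recentre by 1 mm and turn it anticlockwise.

```bash
python3 -m jog '{"slide":[[0,0.1,0],[0,0.1,0],[0,0.1,0],[0,0.1,0],[0,0.1,0],[0,0.1,0],[0,0.1,0],[0,0.1,0]],"delta_rot":[[0,0,0],[0,0,-0.08],[0,0,-0.18],[0,0,-0.28],[0,0,-0.38],[0,0,-0.48],[0,0,-0.58],[0,0,-0.68]],"claw":[1,1,1,1,1,1,1,1]}'; python3 -c "
from h import *
s=bot.observe();print(s['moment'],s['force'])"
```

```text
clock: 19.42
position: [0.5479, 0.1314, 0.0871]
ee_rot: [0.249, 0.969, 0.0, 0.001]
force: [1.5, 0.9, 1.1]
width: 0.0101
grip_force: 31.3
[ 0.09636038 -0.22045208  0.00063282] [1.5014936  0.87583415 1.13284071]
```

```bash
python3 -m jog '{"slide":[[0,0,0],[0,0,0],[0,0,0],[0,0,0],[0,0,0],[0,0,0],[0,0,0]],"delta_rot":[[0,0,-0.1],[0,0,-0.2],[0,0,-0.3],[0,0,-0.38],[0,0,-0.44],[0,0,-0.48],[0,0,-0.48]],"claw":[1,1,1,1,1,1,1]}'; python3 -c "
from h import *
s=bot.observe();print(s['moment'],s['force']);go([.547,.131,.087],179)"
```

```text
clock: 20.0
position: [0.5479, 0.1315, 0.0871]
ee_rot: [0.014, 1.0, 0.0, 0.001]
force: [1.3, 1.1, 2.8]
width: 0.0107
grip_force: 31.3
[ 0.1413391  -0.32197417 -0.00164147] [1.31659633 1.11451095 2.77787973]
yaw 178.4 slide [ 0.09 -0.05  0.01] rotz -0.01 tilt [0.002 0.001]
```

```bash
python3 -m jog '{"slide":[[0,0,0],[0,0,0],[0,0,0],[0,0,0]],"delta_rot":[[0,0,-0.02],[0,0,-0.04],[0,0,-0.06],[0,0,-0.06]],"claw":[1,1,1,1]}'; python3 -c "
from h import *
s=bot.observe();print(s['moment'],s['force']);go([.547,.131,.087],179)"
```

```text
clock: 20.33
position: [0.5479, 0.1315, 0.0871]
ee_rot: [-0.016, 1.0, 0.0, 0.001]
force: [2.6, 1.9, 4.4]
width: 0.0098
grip_force: 37.6
[ 0.40879913 -0.47229987 -0.8221942 ] [2.59425911 1.88401675 4.42909763]
yaw -178.2 slide [ 0.09 -0.04  0.01] rotz 0.049 tilt [0.002 0.001]
```

The moment about z is now −0.82 N m, so the knob is at its stop. I'll ease back, release and retreat.

```bash
python3 -m jog '{"slide":[[0,0,0],[0,0,0],[0,0,0],[0,0,0],[0,0,0],[0,0,-3],[0,0,-6],[0,0,-10]],"delta_rot":[[0,0,0.02],[0,0,0.03],[0,0,0.03],[0,0,0.03],[0,0,0.03],[0,0,0.03],[0,0,0.03],[0,0,0.03]],"claw":[1,1,0.3,-0.2,-1,-1,-1,-1]}'
```

```text
clock: 21.0
position: [0.5438, 0.1306, 0.1842]
ee_rot: [-0.001, 1.0, -0.001, -0.004]
force: [0.0, -0.3, -0.2]
width: 0.0814
grip_force: 0.0
```

```bash
python3 -m jog '{"slide":[[3,0,-1],[6,2,-2],[9,5,-4],[12,8,-6],[14,11,-6],[15,14,-6],[15,16,-6],[15,16,-6]],"delta_rot":[[0,0,0],[0,0,0],[0,0,0],[0,0,0],[0,0,0],[0,0,0],[0,0,0],[0,0,0]],"claw":[-1,-1,-1,-1,-1,-1,-1,-1]}'
python3 - <<'E'
from h import *
I,D=bot.grab_frame('top'); 
a=I[100:340,190:510,::-1].repeat(2,0).repeat(2,1); k=cv2.resize(I[210:255,262:322,::-1],(240,180),interpolation=2); a[:180,400:640]=k
cv2.imwrite('pics/end.png',a); marks('top',[T[2],T[6],T[4],T[5]]+T[8:])
bot.grab_frame('scene'); marks('scene',[T[6],T[4],T[5]]); pan()
E
```

```text
clock: 21.67
position: [0.395, 0.2936, 0.246]
ee_rot: [-0.004, 1.0, 0.0, -0.0]
force: [0.4, -0.2, 0.2]
width: 0.0855
grip_force: 0.0
top pan_lid 0.71 [393.2 161.4] [ 0.6612 -0.0602  0.118 ]
top pan_lid 0.47 [394.2 307.5] [ 0.4056 -0.0562  0.118 ]
top handle_grip 0.71 [289.1 229.2] [0.5408 0.1222 0.107 ]
top handle_grip 0.6 [391.   85.9] [ 0.8107 -0.061   0.107 ]
top handle_end 0.68 [387.6  44. ] [ 0.8952 -0.0564  0.107 ]
top knob_right_pointer 0.72 [391.8 223.4] [ 0.56   -0.0623  0.07  ]
top knob_right_pointer 0.24 [396.3 162.4] [ 0.6765 -0.0732  0.07  ]
top salt 0.8 [344.7 324.3] [0.379  0.0211 0.    ]
top pepper 0.6 [306.5 303.7] [0.4176 0.0941 0.    ]
top pepper 0.17 [336.5 192.6] [0.6381 0.0364 0.    ]
top mug 0.95 [232.6 321.1] [0.384  0.2346 0.    ]
top timer 0.78 [398.3 304.6] [ 0.4167 -0.0815  0.    ]
scene pan_lid 0.67 [444.1 270.4] [ 0.6673 -0.063   0.118 ]
scene handle_grip 0.88 [509.9 246.1] [ 0.8079 -0.0641  0.107 ]
scene handle_end 0.71 [546.1 229.6] [ 0.8934 -0.064   0.107 ]
pan c [ 0.6623 -0.061 ] r 0.0726 handle deg -0.7 from centre -0.1 line pt [ 0.8197 -0.0614] 690
```

View pics/end.png

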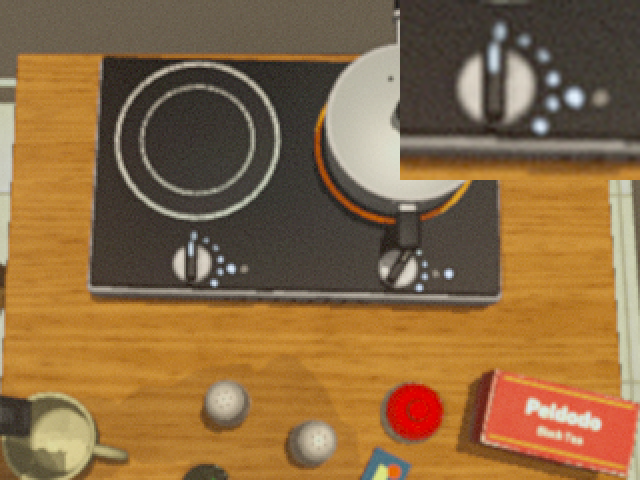

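The knob points at the white bar, the pan is within about 4 mm of the zone centre with its handle straight back, and the other things haven't moved. I'll hand the job in.

```bash
python3 -c "
from workcell import bot
print(bot.finish_job())"
```

```text
the job is handed in; nothing more can be done
None
```

The job is handed in: by the last camera check the pan sits about 4 mm from the centre of the keep-warm zone with its lid on and its handle within 1° of straight back, the left knob is at its off stop, and the right knob and the other things are as they were.

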